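Undo the filter panel of the workshop dust box

TASK

The filter of the dust box has to be changed: take the wide flat screwdriver out of its wooden stand, put its blade into the slotted fastener of the larger of the two access panels and turn it a quarter turn anticlockwise (seen from above) to its stop, so that the panel is freed. Then put the screwdriver back upright in the stand that it came from. Leave the smaller panel's fastener as it is.

Things in the scene. Friction and masses are not known exactly. Their poses are not given: they have to be found in the camera images.
- driver_grip (a point): Mid-handle of the wide flat screwdriver (0.17 kg, upright in a stand; the twin stand holds a round-handled awl). Handle dark wood, SQUARE 34 x 34 mm, 60 tall, sides along this x and y; grip across either, 60 N. Round collar, 54 across, 6 thick, its underside 36 mm below this point. Shaft 12. Blade 30 mm wide along y, 4 thick; tip 101 mm below. z up.
- slot (a point): Slot floor, on the axis, of the fastener of the LARGER panel (180 x 190 mm; the other, 140 x 110, has the same) on a grey box 220 x 400, 80 high. Steel disc, 54 across, 17 high. Slot right across it along this y (turns with it), 14 deep, 9 wide, flared to 23 in its upper half. A bottomed tip is here. z up. The blade has 10 deg play either way: turn the tool 100 deg or more.
- fastener (a joint): Angle of that fastener, rad: 0 locked, 1.57 free (stop); starts at 0 to 0.2, grows anticlockwise seen from above, stays where it is left, turns against light friction (0.06 N m). Two short dark ticks on the panel show how the slot of a free fastener points.
- small_fastener (a joint): Angle of the same kind of fastener on the smaller panel, rad, at 0 to 0.2: leave alone.
- stand_hole (a point): Middle of the through hole in the top of the screwdriver's fixed stand, at the top face, 80 mm above the bench (plywood, 90 x 90 mm, 12 thick, on two side walls). Hole 20 mm along this x, 46 along y, z up. The screwdriver hangs in it by its collar, blade along y (either way round), handle's centre 36 mm above this point.
Things that resemble listed ones, but are neither listed nor needed, are in the scene too. Leave any green look-alike of the part that bears driver_grip alone. Leave any red look-alike of the part that bears stand_hole alone.

How it is judged (in metres and radians):
On the way, in this order (a step that is already met when the one before it is completed fails the run):
1. the screwdriver's blade is in the slot of the larger panel's still locked fastener (horizontal distance between driver_grip and slot below 0.02 m and z of driver_grip in the frame of slot below 0.109 m and value of joint fastener below 0.6 rad), for 0.1 s.
2. the fastener is turned open with the blade in its slot (horizontal distance between driver_grip and slot below 0.025 m and z of driver_grip in the frame of slot below 0.112 m and value of joint fastener above 1.2 rad), for 0.1 s.
At the end, for the whole second after the job is handed in: The larger panel's fastener is open (turned to at least 1.2 rad, stop at 1.57), the smaller panel's fastener is still below 0.4 rad, and the screwdriver hangs upright (within 10 degrees) in its own stand, collar on the stand's top (within 10 mm in height, 20 mm sideways), and stays so (value of joint fastener above 1.2 rad and value of joint small_fastener below 0.4 rad and horizontal distance between driver_grip and stand_hole below 0.02 m and z of driver_grip in the frame of stand_hole between 0.026 and 0.046 m and angle between driver_grip's own z axis and vertical below 0.17 rad); the robot touches nothing.
It fails at once if the smaller panel's fastener is turned (beyond 0.4 rad) (value of joint small_fastener above 0.4 rad).
It also fails if it takes over 45 s, if anything falls off the work surface, if the arm or the gripper's body presses on something with over 40 N, if the wrist force passes 120 N, or if a joint passes its speed limit or range.

ROBOT

A 7-joint arm with a two-finger parallel gripper is mounted at the origin on the work surface. World frame = base frame: x ahead of the robot, y to its left, z up, the work surface at z = 0. Lengths are in mm, angles in rad, forces in N, time in s.
With the tool pointing down it reaches from about 425 to 875 mm from the base axis. Payload 8.4 kg.
Tool frame: the origin (TCP) lies at the very end of the fingers, on their centre line; the grasp point (between the pads) lies 19 mm behind it; z points along the fingers, y is the line along which they close (so a half turn about z gives the same grasp; the last joint's range is limited). The gripper opens to 85 mm and grips with 20 to 120 N. Pads are 22 mm wide; open, the fingers measure 114 mm over their backs; the gripper's body (76 mm by 85 mm) begins 54 mm behind the grasp point. The pads swing forward as they close: fully open they stand 13 mm farther back than shut.
Start: joints at [-1.397, 0.333, 0.04, 1.465, -0.013, 1.343, -0.059], TCP at [175.131, 625.934, 231.308] pointing down, gripper open.
Joint ranges: [-2.58, 2.58], [-0.38, 2.09], [-1.3, 1.39], [0.25, 2.4], [-1.5, 4.64], [0.08, 2.09], [-2.65, 2.65]. Speed limits (rad/s): [2.22, 2.22, 2.79, 2.79, 3.14, 3.14, 3.14].

INTERFACE

Orientations are given as a rotation vector (axis times angle).
In Python, from plant import r, grab_frame, spot_in, mark_of gives the robot as it stands. Calls block until the motion is done:
- r.movep(position, orientation): joint-space move of the TCP to a pose.
- r.servo_line(position, frame=None, v=150, contact_N=None): straight line of the TCP; frame=None keeps the orientation; v is the mean speed in mm/s. With contact_N (N) it stops when the force on the tool has changed by that much, and returns True; else False.
- r.movej(angles): joint-space move.
- r.move_gripper(opening): finger opening in mm; the grip force is fixed at half the most; returns when the fingers have stopped.
- r.dwell(seconds).
- r.ik(position, orientation): joint angles nearest the present ones, or None.
- r.state(): the state.
- grab_frame(name): name is "scene" or "top"; returns a dict with "frame" (400x640x3 uint8, red, green, blue), "depth" (400x640 float32, mm along the optical axis (not along the pixel's ray), 0 where there is no reading), "fx", "fy", "cx", "cy" (pixels), "distortion" ([k1, k2, p1, p2, k3] as OpenCV has them; the pictures are not rectified), "R" (3x3) and "t" (3): a world point X has camera coordinates R X + t. Camera axes: x right, y down, z forward; pixel columns grow to the right and rows downward; lengths in mm; the calibration is good to about 2 mm. A picture is of the moment at which its call begins.
A pose or a line that the arm cannot do raises r.PlanningError and nothing moves.
- r.job_done(): hands the job in; it is judged then, once.
Trained networks look in a picture, given as the dict that the camera call returned (one of the last four; its "shot" number tells which), for a name from the list of things; names that differ only in an ending like _2 or _b are one class to them, and where a whole thing is asked for, a point or a joint stands for the part that bears it (a point fixed in the world has none). Each returns a list of dicts, best first, with "conf" (0 to 1); they miss things now and then, are a little off and sometimes report something else, mostly with a low value. They report only what shows in the picture. A call takes as long as a camera call. They do not tell look-alikes from the thing itself.
- spot_in(picture, name): "point" ([x, y, z] in mm, in world coordinates, good to about 4 mm: the middle of the surface that is visible of it).
- mark_of(picture, name): "point" ([x, y, z] in mm, in world coordinates, good to about 4 mm: a listed point, or the origin of a listed thing).
The state is a dict: "time": time; "joints": joint angles; "dq": joint speeds; "joint_torque": joint torques, N m; "position": TCP position; "eef_rot": TCP orientation; "contact_force": force on the tool from outside, world axes, zero at the start; "wrist_torque": the same for the moment, N m; "grip_width": finger opening in mm; "grip_force": force on a finger pad.
Only numpy, scipy, OpenCV 4.12 (cv2) and the standard library are available. Lean on these libraries where they do the work, as an engineer would, in place of code of your own. Each camera call takes 0.05 s, during which the arm holds its last target. There are 200 camera calls.

## Working session

There is one attempt and no reset: what is moved stays moved. The work goes in short steps, each a Python script; the robot and the scene stay as the last script left them, time stands still between calls to the robot, and variables do not carry over. Pictures are saved under pics/ and viewed, at most 10 in all, crops included, and the job is handed in when it is done.

```bash
ls; mkdir -p pics; cat > h.py <<'E'
import numpy as np, cv2
from plant import r, grab_frame, spot_in, mark_of
def world(f,px,z=None):
    """pixels -> world; by depth, or on plane z"""
    K=np.array([[f["fx"],0,f["cx"]],[0,f["fy"],f["cy"]],[0,0,1.]]);R=np.array(f["R"]);t=np.array(f["t"])
    px=np.array(px,float).reshape(-1,2)
    n=cv2.undistortPoints(px.reshape(-1,1,2),K,np.array(f["distortion"],float)).reshape(-1,2)
    n=np.c_[n,np.ones(len(n))]
    C=-R.T@t; d=n@R
    if z is None: s=np.array([f["depth"][int(round(v)),int(round(u))] for u,v in px])
    else: s=(z-C[2])/d[:,2]
    return C+d*s[:,None]
def save(f,name,crop=None,k=1):
    im=f["frame"][...,::-1]
    if crop: im=im[crop[1]:crop[3],crop[0]:crop[2]]
    cv2.imwrite("pics/"+name,cv2.resize(im,None,fx=k,fy=k,interpolation=cv2.INTER_CUBIC))
E
python3 - <<'E'
from h import *
np.set_printoptions(precision=1,suppress=True)
for c in ("top","scene"):
    f=grab_frame(c); save(f,c+".png")
    np.savez("pics/"+c,**{k:v for k,v in f.items()})
    for n in ("driver_grip","slot","stand_hole"):
        for m in mark_of(f,n): print(c,n,np.array(m["point"]),round(m["conf"],2))
    print(-np.array(f["R"]).T@f["t"])
print(r.state())
E
```

```text
pics
top driver_grip [ 578.6 -349.3  119.2] 0.9
top driver_grip [ 702.2 -295.9  100.2] 0.72
top slot [563.7  37.7  84.9] 0.55
top stand_hole [ 526.8 -186.4   79.4] 0.91
top stand_hole [ 582.6 -350.2   74.2] 0.81
[ 429.1  -58.7 1046.7]
scene driver_grip [ 579.2 -348.9  117.6] 0.94
scene driver_grip [ 704.8 -296.8  101.5] 0.56
scene stand_hole [ 586.7 -353.9   79.9] 0.78
scene stand_hole [ 524.5 -180.    84.7] 0.69
[884.8 467.7 945.4]
{'time': 0.4, 'joints': array([-1.4,  0.3,  0. ,  1.5, -0. ,  1.3, -0.1]), 'dq': array([ 0., -0., -0.,  0., -0., -0.,  0.]), 'joint_torque': array([ -0. , -65.8,   1.4, -40.5,   0. ,   0. ,  -0. ]), 'position': array([175.1, 625.9, 231.2]), 'eef_rot': array([-0.4, -3.1,  0. ]), 'contact_force': array([ 0.4, -0.4, -0.4]), 'wrist_torque': array([ 0.1, -0. ,  0. ]), 'grip_force': 0.0, 'grip_width': 85.52473053656696}
```

View pics/top.png

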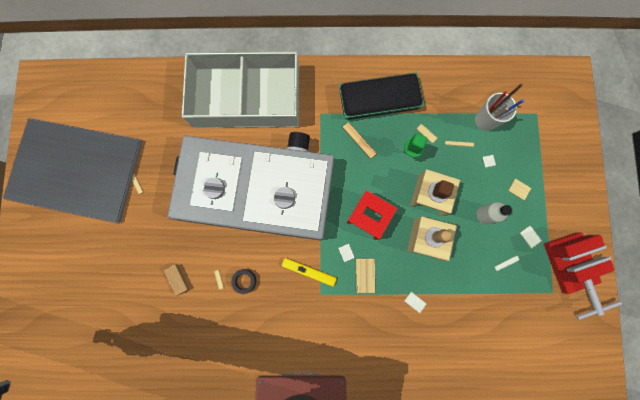

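View pics/scene.png

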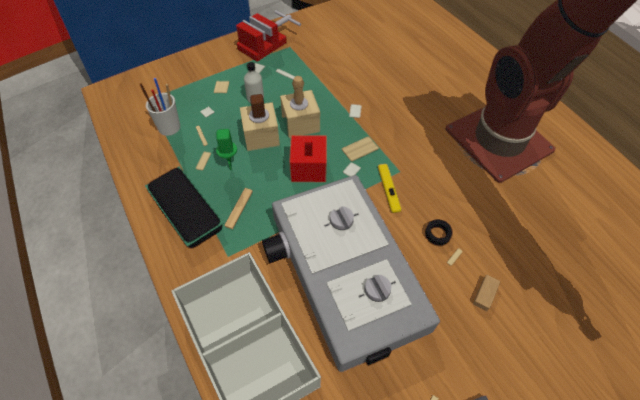

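Top view: the screwdriver candidates are the dark square handle at (441,189), the light round-handled awl at (440,238) and the green look-alike at (415,146). The dark one fits. The fastener candidates are (284,197) on the larger right-hand panel and (214,187) on the smaller panel, so I take (284,197). I'll confirm both in an enlarged crop.

```bash
python3 - <<'E'
from h import *
np.set_printoptions(precision=1,suppress=True)
f=dict(np.load("pics/top.npz"))
im=f["frame"][...,::-1]
a=cv2.resize(im[160:235,245:325],None,fx=5,fy=5,interpolation=cv2.INTER_CUBIC)
b=cv2.resize(im[160:235,405:475],None,fx=5,fy=5,interpolation=cv2.INTER_CUBIC)
cv2.imwrite("pics/crop.png",np.hstack([a,b]))
s=dict(np.load("pics/scene.npz"));im=s["frame"][...,::-1]
a=cv2.resize(im[185:250,310:375],None,fx=6,fy=6,interpolation=cv2.INTER_CUBIC)
b=cv2.resize(im[85:150,230:295],None,fx=6,fy=6,interpolation=cv2.INTER_CUBIC)
cv2.imwrite("pics/crop2.png",np.hstack([a,b]))
E
```

```text
(no output)
```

View pics/crop.png

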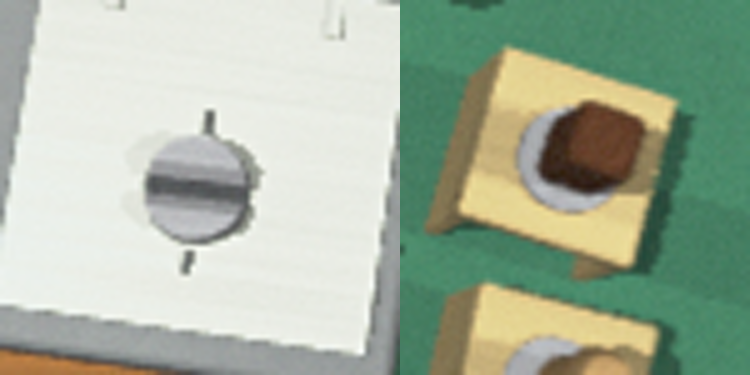

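View pics/crop2.png

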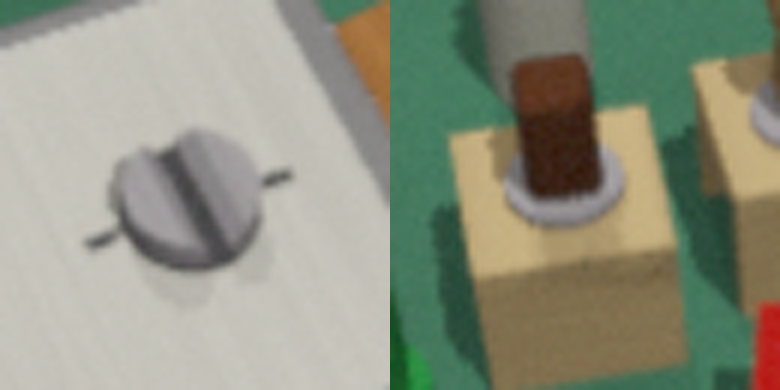

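Confirmed: the driver is the dark square handle in the upper plywood stand. The larger panel's fastener has its slot roughly left-right and the ticks up-down. Next I take accurate numbers from both cameras.

```bash
python3 - <<'E'
from h import *
np.set_printoptions(precision=1,suppress=True)
T=dict(np.load("pics/top.npz"));S=dict(np.load("pics/scene.npz"))
ct=lambda p:np.array(p)/5+[245,160]-.4
cs=lambda p:np.array(p)/5+[325,160]-.4      # p in the joint crop, right half: 405-80
c1=lambda p:np.array(p)/6+[310,185]-.4
c2=lambda p:np.array(p)/6+[165,85]-.4
ang=lambda a,b:np.degrees(np.arctan2(*(b-a)[1::-1]))
print("panel depth z",world(T,ct([[100,100],[300,100],[100,280],[300,280],[300,320]]))[:,2],world(S,c1([[60,100],[330,220]]))[:,2])
print("disc depth z",world(T,ct([[197,155],[197,220]]))[:,2], "slot",world(T,ct([[197,188]])))
zt=100
print("disc T",world(T,ct([[197,189],[147,189],[248,189],[197,136],[197,242]]),zt))
print("disc S",world(S,c1([[189,194]]),zt))
p=world(T,ct([[147,182],[247,193]]),zt-7);print("slot ang",ang(*p[:,:2]))
p=world(S,c1([[163,152],[222,260]]),zt-7);print("slot ang S",ang(*p[:,:2]))
p=world(T,ct([[209,122],[188,262]]),83);print("ticks",ang(*p[:,:2]),p.mean(0))
p=world(S,c1([[97,243],[278,178]]),83);print("ticks S",ang(*p[:,:2]),p.mean(0))
q=world(T,cs([[508,48],[677,100],[632,265],[460,213]]),80);print("stand T",q.mean(0),[ang(q[i,:2],q[(i+1)%4,:2]) for i in range(4)],[np.linalg.norm(q[i]-q[i-1]) for i in range(4)])
q=world(S,c2([[452,134],[647,104],[675,245],[477,277]]),80);print("stand S",q.mean(0),[ang(q[i,:2],q[(i+1)%4,:2]) for i in range(4)],[np.linalg.norm(q[i]-q[i-1]) for i in range(4)])
q=world(T,cs([[588,100],[643,117],[628,180],[570,160]]),146);print("handle T",q.mean(0),[ang(q[i,:2],q[(i+1)%4,:2]) for i in range(4)],[np.linalg.norm(q[i]-q[i-1]) for i in range(4)])
print("collar T",world(T,cs([[570,158]]),86))
print(world(T,[[325+607/5,160+140/5]]))
E
```

```text
panel depth z [84.6 82.5 86.9 83.4 84.7] [83.7 82.2]
disc depth z [101.6 102.2] slot [[566.5  39.8  87.7]]
disc T [[564.3  38.5 100. ]
 [564.3  63.3 100. ]
 [564.2  13.2 100. ]
 [590.9  38.8 100. ]
 [537.8  38.2 100. ]]
disc S [[570.3  43.5 100. ]]
slot ang -96.5124889230519
slot ang S 83.1623892400242
ticks 172.18666315021525 [565.3  39.4  83. ]
ticks S 172.26356622951195 [568.1  40.9  83. ]
stand T [ 582.7 -351.4   80. ] [np.float64(-107.73568472812127), np.float64(161.93949430669153), np.float64(72.71738052347487), np.float64(-18.231898402466598)] [np.float64(89.54823070508164), np.float64(89.68682790021194), np.float64(88.83493822381402), np.float64(89.96154888189314)]
stand S [ 585.  -346.5   80. ] [np.float64(161.74441372998373), np.float64(70.8526185256704), np.float64(-18.027880045386045), np.float64(-107.54649006039125)] [np.float64(90.66071495092886), np.float64(89.89778427669977), np.float64(90.31748191856305), np.float64(87.37076673155529)]
handle T [ 580.2 -349.9  146. ] [np.float64(-107.77728349926417), np.float64(163.84207785850083), np.float64(70.37010674918486), np.float64(-19.10100287386277)] [np.float64(30.51307554560379), np.float64(27.128855615868687), np.float64(31.4465296610047), np.float64(28.737426439937245)]
collar T [[ 580.7 -349.9   86. ]]
[[ 578.8 -350.5  146.5]]
```

```bash
cat >> h.py <<'E'
from scipy.spatial.transform import Rotation as Ro
def down(deg):
    """tool down, closing line along deg"""
    c,s=np.cos(np.radians(deg)),np.sin(np.radians(deg))
    return Ro.from_matrix(np.array([[-s,c,0],[c,s,0],[0,0,-1]]).T).as_rotvec()
E
sed -i 's/\[\[-s,c,0\],\[c,s,0\],\[0,0,-1\]\]/[[-s,c,0],[c,s,0],[0,0,-1]]/' h.py
python3 - <<'E'
from h import *
np.set_printoptions(precision=2,suppress=True)
print(Ro.from_rotvec(down(30)).as_matrix()[:,1:])
for d in (72,-108,-18,162):
    print(d,r.ik([581,-350,250],down(d)))
for d in range(-180,271,30): print(d,r.ik([566.5,40,230],down(d)))
E
```

```text
[[ 0.87 -0.  ]
 [ 0.5   0.  ]
 [-0.   -1.  ]]
72 [ 0.45  0.38  0.04  1.36 -0.02  1.4   1.74]
-108 [-0.27  0.65  1.21  1.4  -0.6   1.5  -0.98]
-18 [-0.27  0.65  1.21  1.4  -0.6   1.5   0.59]
162 [-0.27  0.65  1.21  1.4  -0.6   1.5  -2.55]
-180 None
-150 [-1.14  0.33  1.23  1.71 -0.32  1.33 -2.47]
-120 [-1.14  0.33  1.23  1.71 -0.32  1.33 -1.95]
-90 [-0.87  0.21  0.84  1.7  -0.16  1.3  -1.57]
-60 [-0.84  0.2   0.8   1.7  -0.15  1.3  -1.06]
-30 [-0.83  0.2   0.79  1.7  -0.15  1.3  -0.54]
0 [-0.82  0.2   0.78  1.7  -0.14  1.3  -0.02]
30 [-0.81  0.2   0.76  1.7  -0.14  1.3   0.5 ]
60 [-0.8   0.19  0.75  1.7  -0.14  1.3   1.03]
90 [-0.79  0.19  0.74  1.7  -0.13  1.3   1.55]
120 [-0.76  0.19  0.7   1.7  -0.13  1.3   2.06]
150 [-0.72  0.18  0.65  1.7  -0.12  1.3   2.57]
180 None
210 [-1.14  0.33  1.23  1.71 -0.32  1.33 -2.47]
240 [-1.14  0.33  1.23  1.71 -0.32  1.33 -1.95]
270 [-0.87  0.21  0.84  1.7  -0.16  1.3  -1.57]
```

```bash
python3 - <<'E'
from h import *
np.set_printoptions(precision=2,suppress=True)
r.movej([0.45,.38,.04,1.36,-.02,1.4,1.74-np.pi])
s=r.state();print(s["time"],s["position"],down(-108),s["eef_rot"])
r.movep([581.5,-350,190],down(-108))
c=r.servo_line([581.5,-350,99],v=120,contact_N=15)
print(c,r.state()["position"])
if not c:
    r.move_gripper(20)
    s=r.state();print(s["grip_width"],s["grip_force"],s["contact_force"],s["position"])
    print(r.servo_line([581.5,-350,215],v=120))
    s=r.state();print(s["time"],s["grip_width"],s["contact_force"],s["joints"])
    r.movep([575,-180,290],down(-97))
    s=r.state();print(s["time"],s["position"],s["joints"])
    for c in ("top","scene"):
        f=grab_frame(c);np.savez("pics/g_"+c,**f)
        save(f,"g_%s.png"%c,(330,100,500,260) if c=="top" else (200,20,420,200),3.5 if c=="scene" else 4)
        for n in ("driver_grip","stand_hole"):
            for m in mark_of(f,n): print(c,n,np.array(m["point"]),round(m["conf"],2))
E
```

```text
4.075 [ 580.79 -348.69  252.33] [ 3.1  -0.49  0.  ] [-3.1   0.5  -0.01]
False [ 582.11 -350.4   100.17]
33.65043805209795 59.98461842536926 [ 0.74 -0.78  3.73] [ 581.86 -350.15   99.59]
False
6.9833 33.1123473926717 [ 0.79  0.09 -2.27] [ 0.45  0.4   0.04  1.41 -0.01  1.33 -1.4 ]
7.75 [ 574.76 -180.15  289.8 ] [ 0.28  0.22 -0.06  1.49  0.01  1.43 -1.47]
top driver_grip [ 569.4 -179.4  309.2] 0.54
top stand_hole [ 525.8 -186.9   78.7] 0.59
scene driver_grip [ 570.9 -182.4  303.8] 0.71
scene driver_grip [ 704.5 -297.1  101.2] 0.62
scene stand_hole [ 527.2 -177.9   84.9] 0.71
```

View pics/g_top.png

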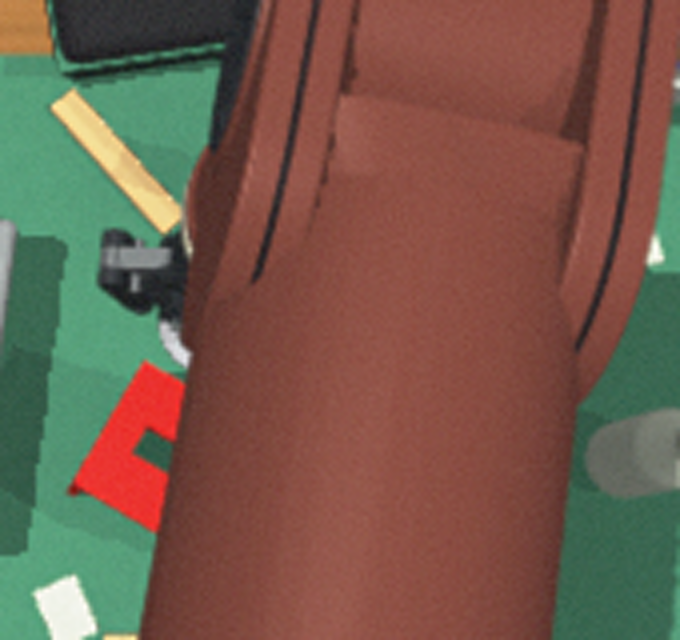

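View pics/g_scene.png

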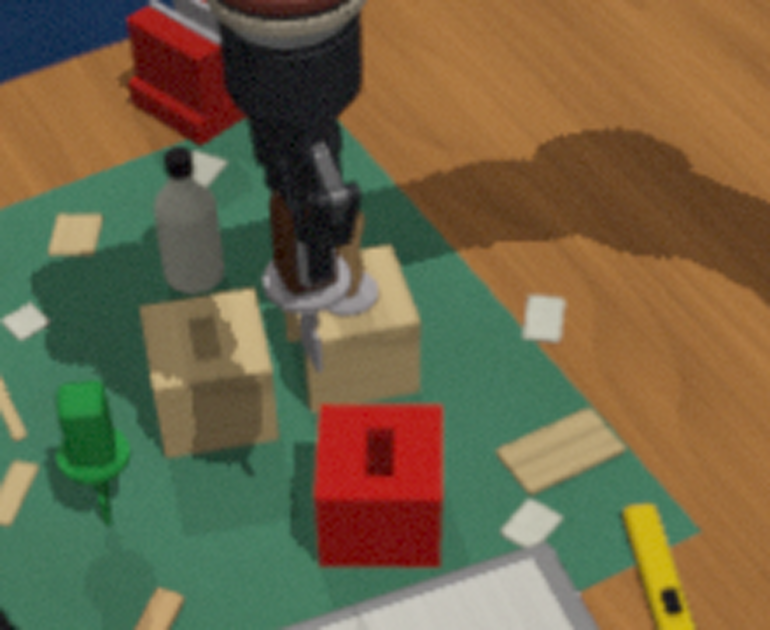

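The emptied stand's hole (crop 205,338) is elongated along about 72°, so the blade lies along the tool's y. The driver is held upright. Now the insertion.

```bash
python3 - <<'E'
from h import *
np.set_printoptions(precision=2,suppress=True)
S=dict(np.load("pics/g_scene.npz"))
q=world(S,np.array([[190,318],[216,314],[221,358],[195,362]])/3.5+[200,20]-.4,80)
print("hole",q.mean(0),np.degrees(np.arctan2(*(q[2]-q[1])[1::-1])))
r.movep([566.5,40,240],down(-96.7))
r.servo_line([566.5,40,200],v=100)
s=r.state();print(s["time"],s["position"],s["joints"])
f=grab_frame("scene");np.savez("pics/i",**f);save(f,"i.png",(260,120,420,280),3.7)
c=r.servo_line([566.5,40,168],v=40,contact_N=8)
s=r.state();print(c,s["time"],s["position"],s["contact_force"],s["wrist_torque"],s["grip_width"])
E
```

```text
hole [ 585.38 -346.24   80.  ] 68.46330230059026
9.5 [566.69  39.46 200.16] [ 0.03  0.2  -0.21  1.7   0.04  1.25 -1.87]
True 10.2333 [566.26  39.99 171.37] [-0.59  0.62  6.18] [-0.04  0.35  0.  ] 33.29225226018719
```

View pics/i.png

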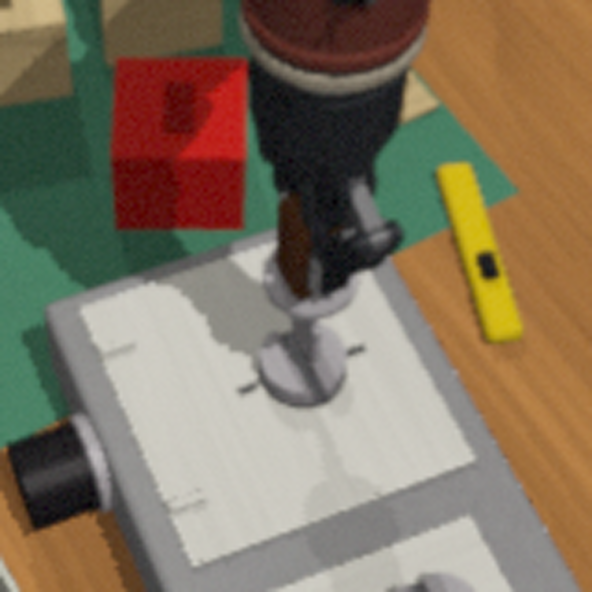

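```bash
python3 - <<'E'
from h import *
np.set_printoptions(precision=2,suppress=True)
r.dwell(0.3)
r.servo_line([566.5,40,172],v=20)
q=np.array(r.state()["joints"]);q0=q.copy()
for d in (30,60,80,92,100):
    j=q0.copy();j[6]+=np.radians(d);r.movej(j)
    s=r.state();print(d,s["time"],s["position"],s["contact_force"],s["wrist_torque"],s["grip_width"])
r.dwell(0.3);s=r.state();print(s["position"],s["contact_force"],s["wrist_torque"])
E
```

```text
30 11.35 [566.35  39.97 171.5 ] [-0.45  0.28  0.24] [-0.08  0.06 -0.01] 33.54631798871738
60 11.9167 [566.11  39.85 171.47] [-2.13 -0.41  0.37] [-0.2   0.52 -0.02] 33.336830780923876
80 12.3417 [566.08  39.77 171.48] [-3.14 -1.74  0.54] [-0.47  0.87 -0.03] 33.51762196452611
92 12.6583 [566.16  39.66 171.51] [-3.21 -2.2   1.73] [-0.86  1.09 -0.02] 33.653470525441925
100 12.9167 [566.17  39.5  171.5 ] [-3.54 -3.87  1.57] [-1.1   1.11  0.  ] 33.51717761986306
[566.22  39.52 171.53] [-3.56 -4.59  0.75] [-1.09  1.12 -0.1 ]
```

```bash
python3 - <<'E'
from h import *
np.set_printoptions(precision=2,suppress=True)
q0=np.array(r.state()["joints"])
for d in (4,-5):
    j=q0.copy();j[6]+=np.radians(d);r.movej(j)
    s=r.state();print(d,s["position"],s["contact_force"],s["wrist_torque"])
p=s["position"]
r.servo_line([p[0],p[1],245],v=100)
s=r.state();print(s["time"],s["position"],s["contact_force"],s["grip_width"])
r.movep([575,-180,290],down(-60))
s=r.state();print(s["time"],s["position"],s["joints"])
f=grab_frame("scene");np.savez("pics/j",**f)
im=f["frame"][...,::-1]
cv2.imwrite("pics/j.png",np.hstack([cv2.resize(im[180:330,300:420],None,fx=3.3,fy=3.3),cv2.resize(im[20:170,220:340],None,fx=3.3,fy=3.3)]))
E
```

```text
4 [566.18  39.29 171.5 ] [-2.61 -3.03  1.17] [-0.95  1.04 -0.47]
-5 [566.75  40.1  171.61] [ 1.2  -0.82 -2.  ] [-0.24 -0.12 -0.02]
14.625 [566.38  40.06 244.26] [-0.22  0.47 -2.03] 33.33204361826687
15.525 [ 575.13 -178.33  289.24] [ 0.2   0.21  0.03  1.5  -0.01  1.43 -0.81]
```

View pics/j.png

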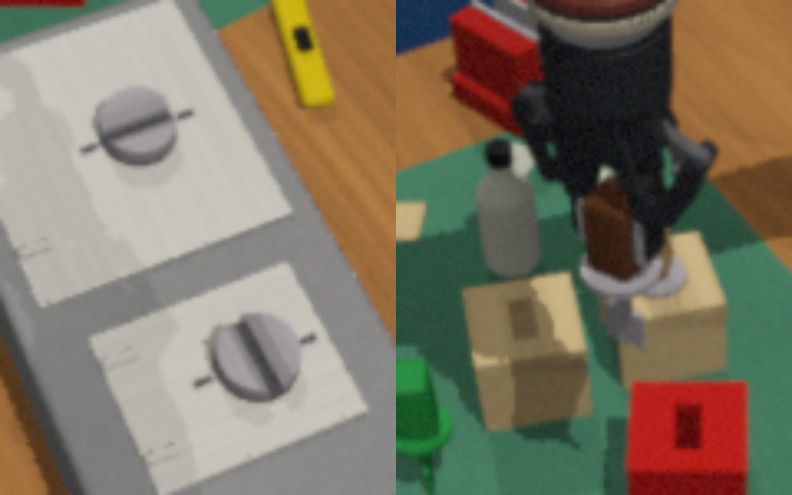

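The larger fastener's slot (137,125) now lines up with its ticks, and the small one (257,358) is still locked. The driver hangs straight in the gripper, so I return it to the stand at the recorded grasp pose.

```bash
python3 - <<'E'
from h import *
np.set_printoptions(precision=2,suppress=True)
r.movep([581.9,-350.2,225],down(-108))
r.servo_line([581.9,-350.2,180],v=100)
r.dwell(.2);print(r.state()["position"])
c=r.servo_line([581.9,-350.2,97],v=60,contact_N=8)
s=r.state();print(c,s["time"],s["position"],s["contact_force"],s["wrist_torque"],s["joints"])
if s["position"][2]<103:
    r.move_gripper(85);r.dwell(.2)
    print(r.state()["contact_force"])
    r.servo_line([581.9,-350.2,220],v=100)
    r.movep([500,-100,330],down(-108))
    f=grab_frame("scene");save(f,"k.png",(200,60,340,170),4)
    for n in ("driver_grip",):
        for m in mark_of(f,n): print(n,np.array(m["point"]),round(m["conf"],2))
    print(r.state()["time"])
E
```

```text
[ 582.29 -350.43  180.92]
True 18.375 [ 581.65 -350.07   99.57] [-0.03  1.62  4.52] [ 0.07  0.12 -0.01] [ 0.33  0.49  0.2   1.54 -0.1   1.12 -1.34]
[ 1.08 -0.48 -0.1 ]
driver_grip [ 704.1 -297.3  101.7] 0.81
driver_grip [ 581.2 -349.6  113.8] 0.79
21.7
```

View pics/k.png

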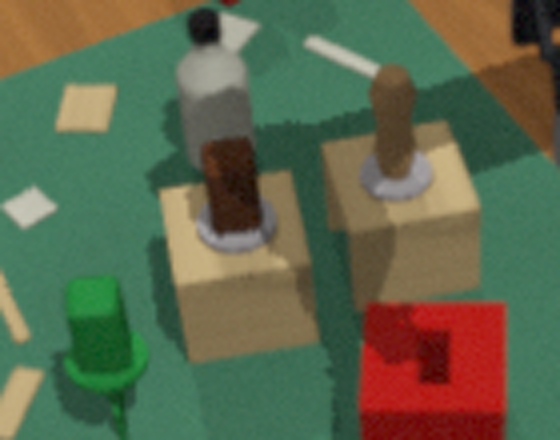

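The screwdriver stands upright with its collar (235,225) flat on its own stand, and the gripper is clear.

```bash
python3 -c "
from h import *
print(r.job_done())"
```

```text
the job is handed in; nothing more can be done
None
```

The job is handed in: the camera showed the larger panel's fastener turned to its free marks, the smaller one unturned, and the screwdriver back upright in its own stand; the hand-in call returned no verdict.

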